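# Snap the cover onto a display plinth

### The arm

A 6-joint arm with a two-finger parallel gripper is mounted at the origin on the work surface. World frame = base frame: x ahead of the robot, y to its left, z up, the work surface at z = 0. Lengths are in m, angles in degrees, forces in N, time in s.
With the tool pointing down it reaches from about 0.3 to 0.85 m from the base axis. Payload 5.4 kg.
Tool frame: the origin (TCP) lies midway between the tips of the shut fingers; the grasp point (between the pads) lies 19 mm behind it; x points along the fingers, y is the direction in which the jaws open and shut, and the axes are right-handed (so a half turn about x gives the same grasp; the last joint's range is limited). The gripper opens to 85 mm and grips with 20 to 120 N. Pads are 22 mm wide; open, the fingers measure 114 mm over their backs; the gripper's body (76 mm by 85 mm) begins 54 mm behind the grasp point. The pads swing forward as they close: fully open they stand 13 mm farther back than shut.
Start: joints at [61.129, 9.076, 91.501, -0, 79.423, -12.038], TCP at [0.167, 0.55, 0.231] pointing down, gripper open.
Joint ranges: [-166.64, 166.64], [-54.1, 131.32], [10.49, 154.53], [-73.88, 253.88], [9.74, 151.15], [-171.62, 171.62]. Speed limits (degrees/s): [147.25, 147.25, 180, 180, 180, 180].

### API

Orientations are given as a 3x3 rotation matrix whose columns are the frame's x, y, z axes.
In Python, from workcell import * gives the robot as it stands.
- The arm moves only by the tool servo_tool, never from a script. Its argument "rows" is one flat list of numbers, 7 for each row, row after row: the shift along the tool's x, y, z in m, then the turn, a rotation vector about the tool's x, y, z in degrees, then the gripper command: -1 is fully open, 1 is shut, values between are in proportion. A call has 1 to 12 rows; each row shifts and turns the pose as measured when the row begins, along the tool's axes as they then stand; what a row does not reach is not made up. A row lasts 1/8 s, in which the tool goes at most 62.5 mm and 10.7 degrees, less where a joint would pass 70% of its speed; a pose out of reach is approached as far as the arm can. A call with a gripper value outside its range is refused whole. The fingers move at their own pace and stop on an object; "force" is the grip in N (left out, the last holds). Time passes only in rows, so rows that do not move let the fingers close. It gives the time, the measured TCP pose, the force and the opening at its end, in the units of the state.
- read_state(): the state, without advancing time (a new reading comes with each control period).
- get_image(name): name is "scene" or "top" or "wrist"; returns (picture, depth): 400x640x3 uint8, red, green, blue; 400x640 float32, m along the optical axis (not along the pixel's ray), 0 where there is no reading.
- camera_params(name): a dict with "mtx" (3x3 intrinsics, pixels), "k1" (the pictures are not rectified: a ray, as slopes to the right and down, at radius r is drawn at 1 + k1 r^2 times it, then the intrinsics apply), "rvec" (rotation vector, rad) and "tvec" (3), from world to camera coordinates, as OpenCV has them; the wrist camera has in their place "T_tool_cam" (4x4, takes a point from camera to tool coordinates, whose origin is the TCP and whose axes are the tool frame's). Camera axes: x right, y down, z forward; pixel columns grow to the right and rows downward; lengths in m; the calibration is good to about 2 mm. A picture is of the moment at which its call begins: read the wrist's pose just before it. camera_params takes no time and is no camera call.
- hand_in(): hands the job in, once; it reports no verdict.
The state is a dict: "time_s": time; "joints": joint angles; "joint_velocities": joint speeds; "joint_torque": joint torques, N m; "tool_pos": TCP position; "tool_rot": TCP orientation; "wrist_force": force on the tool from outside, world axes, zero at the start; "ft_torque": the same for the moment, N m; "opening": finger opening in m.
Only numpy, scipy, OpenCV 4.12 (cv2) and the standard library are available. Lean on these libraries where they do the work, as an engineer would, in place of code of your own. Each camera call takes 0.05 s, during which the arm holds its last target.

### The job

Close the electronics bay of the wooden display plinth: lift the white cover by its red bar, lay it with its four holes over the four yellow snap standoffs (bar side up) and let go of it. Then press it down evenly, never letting it cock steeply to one side or corner, until all four standoffs have clicked through and it lies fully home and flat on their shoulders. Leave the jar, the tape roll, the tub and the brush where they are.

Things in the scene. Friction and masses are not known exactly. Their poses are not given: they have to be found in the camera images.
- plinth: Dark wooden display plinth with gold trim, 150 mm (its x) by 230 mm (its y) by 36 mm high, fixed to the bench, with an open bay on top. Origin at the centre of its underside on the bench, z up. In the bay a black tray carries the four yellow standoffs, in a rectangle of 76 mm (along x) by 140 mm (along y). The tray is fixed up to 8 mm off the plinth's centre in x and in y, square to it: see or feel where.
- bay (a point): Point on the plinth's vertical centre line, 50 mm above the bench: the height of the standoffs' shoulders, where the underside of the fully seated cover lies. Each standoff: shoulder 20 mm across; core 12 to 11 mm, its last 5 mm a cone to 5 mm at the tip, 23 mm above the shoulder; two sprung barbs, undersides 8 mm above the shoulder, reach 9.5 mm from the axis. Three take about 7 N each to press through, one, unmarked, about 10 N.
- cover: White rigid cover plate, 110 mm (its x) by 180 mm (its y) by 6 mm, about 0.18 kg, four round 15 mm holes at x +-38, y +-70 mm. Lies flat; origin at the centre of its underside, z up. Either way round fits. Laid on the standoffs it rests on the barbs, underside about 12 mm above the shoulders; pressed part-way it mostly stays there. Over 0.13 rad (7 degrees) of tilt on the standoffs is cocking.
- grip (a point): Centre (half-way up) of the red bar on the cover, 24 mm wide (cover's x), 60 mm long (cover's y), 22 mm high, standing on the cover's upper face; 17 mm above the cover's underside; axes as the cover's.
- hole0 (a point): Centre of a hole of the cover at its underside, at x = +38 mm, y = +70 mm in the cover's frame; its height above bay tells how far that corner still has to go.
- hole1 (a point): Centre of a hole of the cover at its underside, at x = +38 mm, y = -70 mm in the cover's frame; its height above bay tells how far that corner still has to go.
- hole2 (a point): Centre of a hole of the cover at its underside, at x = -38 mm, y = +70 mm in the cover's frame; its height above bay tells how far that corner still has to go.
- hole3 (a point): Centre of a hole of the cover at its underside, at x = -38 mm, y = -70 mm in the cover's frame; its height above bay tells how far that corner still has to go.
- jar_mid (a point): Bystander: white jar with a blue cap, 64 mm across, 75 mm high; point half-way up.
- tape_mid (a point): Bystander: roll of tan tape lying flat, 80 mm across, 25 mm high; its centre.
- tub_mid (a point): Bystander: open yellow tub, 104 mm across, 80 mm high; point half-way up.
- brush: Bystander: paint brush with a light wooden handle, 190 mm long, lying on the bench along its own x.
Things that resemble listed ones, but are neither listed nor needed, are in the scene too. Of the things shaped like the cover, the white one is meant.

How it is judged:
By the outcome, as a careful person would: the job done as asked, in the order asked, and still so for the second after the job is handed in, with the robot touching nothing.
It also fails if it takes over 67 s, if anything falls off the work surface, if the arm or the gripper's body presses on something with over 40 N, if the wrist force passes 120 N, or if a joint passes its speed limit or range.

## Working session

There is one attempt and no reset: what is moved stays moved. The work goes in short steps, Python scripts to look and compute and a tool call to move; the robot and the scene stay as the last step left them, time stands still between calls to the robot, and variables do not carry over. Pictures are saved under pics/ and viewed, and the job is handed in when it is done.

Besides the shell and the picture viewer there is one more tool, called after "Call:" by a JSON object that holds its "method" and its "body", one argument or row to a line. servo_tool: Moves the arm, as the interface text tells. Its arguments: {"type":"object","properties":{"rows":{"type":"array","items":{"type":"number"}},"force":{"type":"number"}},"required":["rows"]}

```bash
ls; mkdir -p pics
cat > h.py <<'E'
from workcell import *
import numpy as np, cv2
def save(n,im): cv2.imwrite('pics/'+n+'.png',cv2.cvtColor(im,cv2.COLOR_RGB2BGR))
def campose(c,st=None):
    if 'T_tool_cam' in c:
        T=np.eye(4);T[:3,:3]=np.array(st['tool_rot']);T[:3,3]=st['tool_pos']
        return T@np.array(c['T_tool_cam'])
    R,_=cv2.Rodrigues(np.array(c['rvec'],float));T=np.eye(4);T[:3,:3]=R.T;T[:3,3]=-R.T@np.array(c['tvec']).ravel();return T
def rays(c,uv):
    K=np.array(c['mtx'],float);uv=np.atleast_2d(uv).astype(float)
    d=(uv-[K[0,2],K[1,2]])/[K[0,0],K[1,1]]
    s=d.copy()
    for _ in range(30): s=d/(1+c['k1']*(s**2).sum(1,keepdims=True))
    return np.c_[s,np.ones(len(s))]
def onplane(c,uv,z,st=None):
    T=campose(c,st);r=rays(c,uv)@T[:3,:3].T;o=T[:3,3]
    return o+r*((z-o[2])/r[:,2])[:,None]
def withdepth(c,uv,d,st=None):
    T=campose(c,st);return (rays(c,uv)*np.atleast_1d(d)[:,None])@T[:3,:3].T+T[:3,3]
E
python3 - <<'E'
from h import *
st=read_state();print(st)
for n in ('top','scene','wrist'):
    im,d=get_image(n);save(n+'0',im);np.savez('pics/'+n+'0.npz',im=im,d=d);print(n,camera_params(n))
E
```

```text
pics
{'time_s': 0.0, 'joints': array([ 6.11299015e+01,  9.11209918e+00,  9.15726334e+01,  6.95949583e-04,
        7.94230850e+01, -1.20374551e+01]), 'joint_velocities': array([-0.01043402,  0.04351996,  0.01130411,  0.0408098 , -0.0417412 ,
        0.06802781]), 'joint_torque': array([ 1.32167945e-03, -3.95975983e+01, -3.31441891e+01,  5.39543441e-05,
        8.06048425e-03, -5.53498921e-06]), 'tool_pos': array([0.16622311, 0.54982189, 0.23031828]), 'tool_rot': array([[-9.19023229e-04,  2.89578468e-01,  9.57153836e-01],
       [-1.64213323e-03,  9.57152513e-01, -2.89579644e-01],
       [-9.99998229e-01, -1.83790454e-03, -4.04118967e-04]]), 'wrist_force': array([ 0.5012139 , -0.23967427, -0.68837731]), 'ft_torque': array([0.00989097, 0.00913601, 0.07543027]), 'opening': 0.08514956597642714}
top {'mtx': array([[388.19586229,   0.        , 321.51995147],
       [  0.        , 388.19586229, 200.02593176],
       [  0.        ,   0.        ,   1.        ]]), 'k1': -0.02516162480774812, 'rvec': array([ 2.18271918, -2.14485872,  0.1427535 ]), 'tvec': array([0.14025159, 0.5744662 , 1.0500750
[... 166 characters left out ...]
   ]]), 'k1': -0.015508489398853515, 'rvec': array([ 1.98514669,  1.82505852, -0.48958787]), 'tvec': array([-0.21871419, -0.42233413,  1.58864041])}
wrist {'mtx': array([[323.87219477,   0.        , 317.01392646],
       [  0.        , 323.87219477, 197.22361076],
       [  0.        ,   0.        ,   1.        ]]), 'k1': 0.01894571566853194, 'T_tool_cam': array([[ 5.10889833e-04, -3.18416318e-01,  9.47950836e-01,
        -1.42231837e-01],
       [ 9.99999864e-01,  6.56608762e-05, -5.16885740e-04,
         5.67111213e-04],
       [ 1.02341572e-04,  9.47950971e-01,  3.18416309e-01,
        -8.13243662e-02],
       [ 0.00000000e+00,  0.00000000e+00,  0.00000000e+00,
         1.00000000e+00]])}
```

View pics/top0.png

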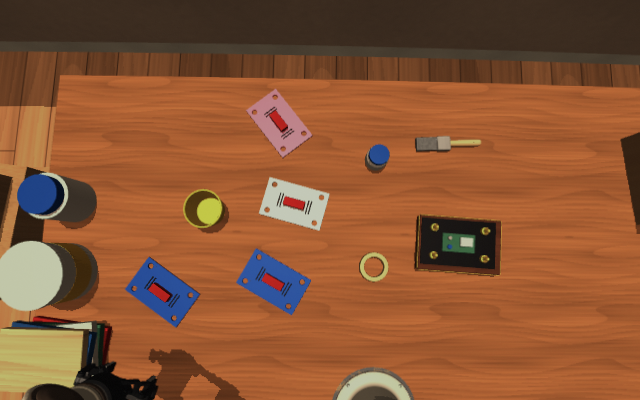

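View pics/scene0.png

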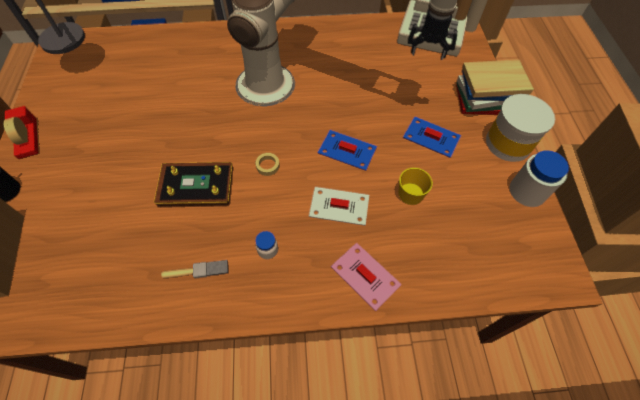

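View pics/wrist0.png

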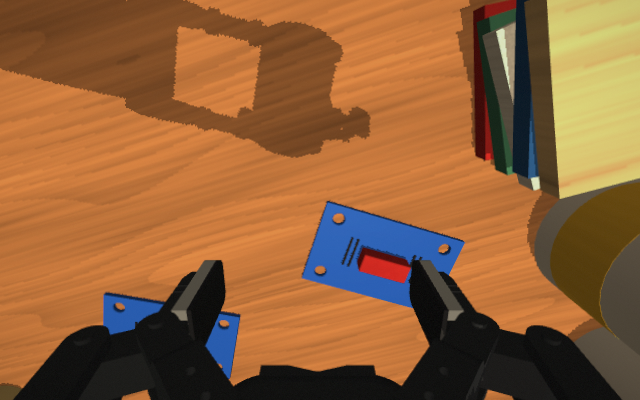

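Run:
```python
from h import *
z=np.load('pics/top0.npz');im,d=z['im'],z['d'];c=camera_params('top')
a=cv2.resize(im[165:245,250:340],None,fx=4,fy=4,interpolation=cv2.INTER_CUBIC)
b=cv2.resize(im[205:285,405:515],None,fx=4,fy=4,interpolation=cv2.INTER_CUBIC)
save('crop0',np.hstack([a,b]))
hsv=cv2.cvtColor(im,cv2.COLOR_RGB2HSV)
print('depth->', withdepth(c,[[295,204],[270,203],[260,240],[225,203]],[d[204,295],d[203,270],d[240,260],d[203,225]]))
def blob(m,x0,y0,x1,y1):
    k=np.zeros_like(m);k[y0:y1,x0:x1]=m[y0:y1,x0:x1];return k
white=((hsv[...,1]<70)&(hsv[...,2]>150)).astype(np.uint8)
red=(((hsv[...,0]<8)|(hsv[...,0]>172))&(hsv[...,1]>170)&(hsv[...,2]>100)).astype(np.uint8)
yel=((abs(hsv[...,0].astype(int)-25)<6)&(hsv[...,1]>120)&(hsv[...,2]>110)).astype(np.uint8)
wm=blob(white,255,170,335,235)
cs=max(cv2.findContours(wm,0,2)[0],key=cv2.contourArea).reshape(-1,2)
P=onplane(c,cs,0.006)[:,:2].astype(np.float32);print('cover',cv2.minAreaRect(P))
rm=blob(red,278,190,312,217);ys,xs=np.nonzero(rm)
P=onplane(c,np.c_[xs,ys],0.028)[:,:2].astype(np.float32);print('bar',cv2.minAreaRect(P),P.mean(0))
# plinth
dk=((hsv[...,2]<90)).astype(np.uint8);dk=blob(dk,408,208,510,282)
cs=max(cv2.findContours(dk,0,2)[0],key=cv2.contourArea).reshape(-1,2)
P=onplane(c,cs,0.036)[:,:2].astype(np.float32);print('plinth',cv2.minAreaRect(P))
ym=blob(yel,420,218,500,272)
n,l,s,ce=cv2.connectedComponentsWithStats(ym)
for i in range(1,n):
    if s[i,4]>5: print(s[i],ce[i],onplane(c,ce[i],0.06)[0])
```

```text
depth-> [[ 5.60143379e-01  2.24387797e-01  2.74368589e-02]
 [ 5.64423314e-01  2.97539469e-01  2.97340127e-03]
 [ 4.58455520e-01  3.23059272e-01 -1.22878175e-03]
 [ 5.62464421e-01  4.27330025e-01 -5.62963741e-04]]
cover ((0.5648312568664551, 0.228561133146286), (0.17973464727401733, 0.11047683656215668), 75.35779571533203)
bar ((0.5639815926551819, 0.2291281521320343), (0.058297690004110336, 0.022479096427559853), 75.6975326538086) [0.56393206 0.22906148]
plinth ((0.45483270287513733, -0.2278447151184082), (0.238274946808815, 0.14705784618854523), 86.43106079101562)
[431 223   5   8  16] [432.75  225.875] [ 0.50349175 -0.15296592  0.06      ]
[436 225   3   6  12] [437.08333333 227.        ] [ 0.50062933 -0.1647808   0.06      ]
[482 228   4   6  15] [483.13333333 230.33333333] [ 0.49359226 -0.29120796  0.06      ]
[488 229   2   4   7] [488.42857143 230.28571429] [ 0.49395048 -0.30584849  0.06      ]
[430 251   5   7  18] [431.55555556 253.72222222] [ 0.42837372 -0.14848462  0.06      ]
[435 254   3   3   7] [436.         254.71428571] [ 0.425897   -0.16051175  0.06      ]
[481 255   5   7  19] [482.57894737 257.68421053] [ 0.41971991 -0.28736406  0.06      ]
```

View pics/crop0.png

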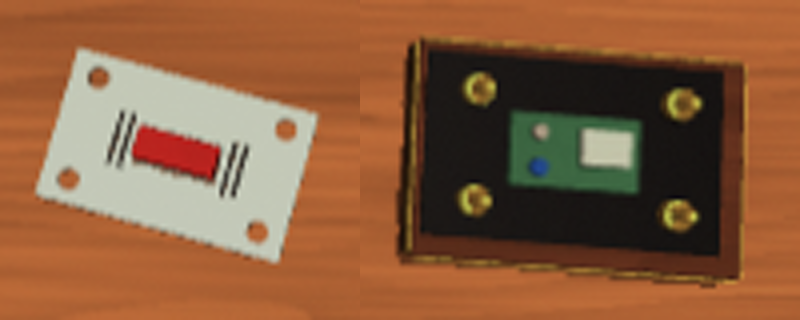

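White cover is the plate at top px (295,203). The pink plate at (279,123) and the blue ones at (274,281) and (162,291) are look-alikes, and the crop confirms the white one with its red bar. Before lifting anything, I'll look at the standoffs with the wrist camera.

```bash
cat >> h.py <<'E'
from scipy.spatial.transform import Rotation as Rn
def Rd(yaw):
    y=np.radians(yaw);c,s=np.cos(y),np.sin(y)
    return np.array([[0,c,s],[0,s,-c],[-1,0,0]])
def plan(p,yaw,n,g):
    st=read_state();R0=np.array(st['tool_rot']);p0=np.array(st['tool_pos'])
    rv=Rn.from_matrix(R0.T@Rd(yaw)).as_rotvec();dp=np.array(p)-p0
    print('dworld',dp.round(4),'rv',np.degrees(rv).round(2),'tool d',(R0.T@dp).round(4))
    out=[]
    for i in range(n):
        R=R0@Rn.from_rotvec(rv*i/n).as_matrix()
        out+=list((R.T@dp/n).round(4))+list(np.degrees(rv/n).round(2))+[g]
    print([float(x) for x in out])
def st():
    s=read_state();R=s['tool_rot'];print('t',s['time_s'],'p',s['tool_pos'].round(4),'yaw',np.degrees(np.arctan2(R[1,1],R[0,1])).round(2),'F',s['wrist_force'].round(1),'open',round(s['opening'],4));return s
E
python3 -c "
from h import *
plan([.452,-.272,.23],-4,16,-1)"
```

```text
dworld [ 2.857e-01 -8.219e-01 -5.000e-04] rv [7.717e+01 4.000e-02 8.000e-02] tool d [ 0.0014 -0.704   0.5115]
[0.0001, -0.044, 0.032, 4.82, 0.0, 0.01, -1.0, 0.0001, -0.0412, 0.0356, 4.82, 0.0, 0.01, -1.0, 0.0001, -0.038, 0.0389, 4.82, 0.0, 0.01, -1.0, 0.0001, -0.0346, 0.0419, 4.82, 0.0, 0.01, -1.0, 0.0001, -0.031, 0.0447, 4.82, 0.0, 0.01, -1.0, 0.0001, -0.0271, 0.0472, 4.82, 0.0, 0.01, -1.0, 0.0001, -0.023, 0.0493, 4.82, 0.0, 0.01, -1.0, 0.0001, -0.0188, 0.051, 4.82, 0.0, 0.01, -1.0, 0.0, -0.0145, 0.0524, 4.82, 0.0, 0.01, -1.0, 0.0, -0.01, 0.0535, 4.82, 0.0, 0.01, -1.0, 0.0, -0.0055, 0.0541, 4.82, 0.0, 0.01, -1.0, 0.0, -0.0009, 0.0544, 4.82, 0.0, 0.01, -1.0, 0.0, 0.0037, 0.0543, 4.82, 0.0, 0.01, -1.0, 0.0, 0.0082, 0.0538, 4.82, 0.0, 0.01, -1.0, 0.0, 0.0127, 0.0529, 4.82, 0.0, 0.01, -1.0, 0.0, 0.0171, 0.0516, 4.82, 0.0, 0.01, -1.0]
```

Call:
{"method": "servo_tool", "body": {
  "rows": [0, -0.044, 0.032, 5, 0, 0, -1, 0, -0.041, 0.036, 5, 0, 0, -1, 0, -0.038, 0.039, 5, 0, 0, -1, 0, -0.035, 0.042, 5, 0, 0, -1, 0, -0.031, 0.045, 5, 0, 0, -1, 0, -0.027, 0.047, 5, 0, 0, -1, 0, -0.023, 0.049, 5, 0, 0, -1, 0, -0.019, 0.051, 5, 0, 0, -1, 0, -0.014, 0.052, 5, 0, 0, -1, 0, -0.01, 0.053, 5, 0, 0, -1, 0, -0.005, 0.054, 5, 0, 0, -1, 0, -0.001, 0.054, 5, 0, 0, -1]
}}

```text
time_s: 1.65
tool_pos: [0.3654, -0.0882, 0.2298]
tool_rot: [[0.005, 0.98, 0.201], [-0.004, 0.201, -0.98], [-1.0, 0.004, 0.005]]
wrist_force: [1.2, 0.9, 0.3]
opening: 0.0851
```

```bash
python3 -c "
from h import *
st();plan([.452,-.272,.23],-4,5,-1)"
```

```text
t 1.65 p [ 0.3654 -0.0882  0.2298] yaw 11.59 F [1.2 0.9 0.3] open 0.0851
dworld [ 0.0866 -0.1838  0.0002] rv [15.59  0.25 -0.25] tool d [0.001  0.0479 0.1975]
[0.0002, 0.0096, 0.0395, 3.12, 0.05, -0.05, -1.0, 0.0002, 0.0117, 0.0389, 3.12, 0.05, -0.05, -1.0, 0.0001, 0.0138, 0.0382, 3.12, 0.05, -0.05, -1.0, 0.0001, 0.0159, 0.0374, 3.12, 0.05, -0.05, -1.0, 0.0, 0.0179, 0.0365, 3.12, 0.05, -0.05, -1.0]
```

Call:
{"method": "servo_tool", "body": {
  "rows": [0, 0.01, 0.04, 3.1, 0, 0, -1, 0, 0.012, 0.039, 3.1, 0, 0, -1, 0, 0.014, 0.038, 3.1, 0, 0, -1, 0, 0.016, 0.037, 3.1, 0, 0, -1, 0, 0.018, 0.03, 3.1, 0, 0, -1, 0, 0, 0, 0, 0, 0, -1, 0, 0, 0, 0, 0, 0, -1]
}}

```text
time_s: 2.52
tool_pos: [0.4529, -0.2746, 0.2283]
tool_rot: [[0.002, 0.996, -0.084], [-0.001, -0.084, -0.996], [-1.0, 0.002, 0.001]]
wrist_force: [-0.1, 0.3, -1.4]
opening: 0.0852
```

Run:
```python
from h import *
s=st();im,d=get_image('wrist');save('w1',im);np.savez('pics/w1.npz',im=im,d=d,p=s['tool_pos'],R=s['tool_rot'])
print(s['joint_velocities'].round(2))
```

```text
t 2.525 p [ 0.4529 -0.2746  0.2283] yaw -4.83 F [-0.1  0.3 -1.4] open 0.0852
[-0.28  0.59 -0.44 -0.2  -0.18  0.07]
```

View pics/w1.png

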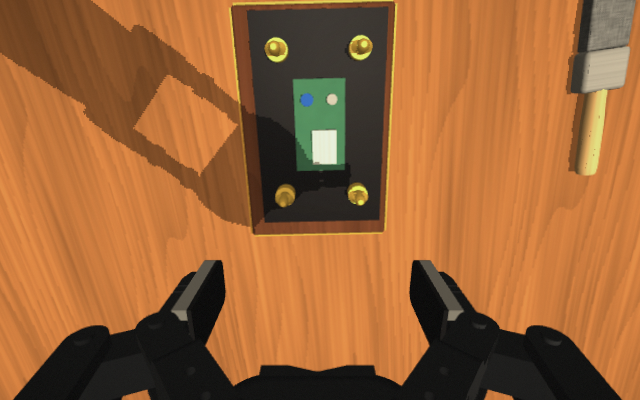

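The wrist view shows the plinth with its standoffs near px (276,48), (360,46), (285,195) and (358,195). I'll refine those positions.

Run:
```python
from h import *
z=np.load('pics/w1.npz');im,d=z['im'],z['d'];s=dict(tool_pos=z['p'],tool_rot=z['R']);c=camera_params('wrist')
v,u=np.mgrid[0:400,0:640];uv=np.c_[u.ravel(),v.ravel()]
W=withdepth(c,uv,d.ravel(),s).reshape(400,640,3)
print('bench z',np.median(W[100:200,450:550,2]))
for (a,b) in [(276,48),(360,46),(285,195),(358,195)]:
    S=np.s_[b-18:b+18,a-18:a+18];P=W[S].reshape(-1,3);ok=d[S].ravel()>0;P=P[ok]
    hi=P[P[:,2]>0.068];sh=P[(P[:,2]>0.046)&(P[:,2]<0.0525)];
    print('n',len(hi),'top',hi.mean(0).round(4) if len(hi) else P[:,2].max(),'sh n',len(sh),sh.mean(0).round(4), 'rect',[np.round(q,4) for q in cv2.minEnclosingCircle(sh[:,:2].astype(np.float32))], 'all>45', [np.round(q,4) for q in cv2.minEnclosingCircle(P[P[:,2]>.045][:,:2].astype(np.float32))])
crops=[cv2.resize(im[b-20:b+20,a-20:a+20],None,fx=9,fy=9,interpolation=cv2.INTER_CUBIC)[::1] for a,b in [(276,48),(360,46),(285,195),(358,195)]]
o=np.vstack([np.hstack(crops[:2]),np.hstack(crops[2:])]);save('c1',cv2.resize(o,(600,600)))
```

```text
bench z -0.0004121451510830654
n 110 top [ 0.4267 -0.157   0.0709] sh n 168 [ 0.4277 -0.1583  0.0494] rect [array([ 0.4265, -0.1567]), np.float64(0.01)] all>45 [array([ 0.4264, -0.1567]), np.float64(0.01)]
n 113 top [ 0.5023 -0.1616  0.0707] sh n 174 [ 0.5013 -0.1625  0.0495] rect [array([ 0.5028, -0.1614]), np.float64(0.0101)] all>45 [array([ 0.5027, -0.1614]), np.float64(0.01)]
n 74 top [ 0.4188 -0.2956  0.0709] sh n 116 [ 0.42   -0.2915  0.0497] rect [array([ 0.4189, -0.2966]), np.float64(0.0101)] all>45 [array([ 0.4189, -0.2966]), np.float64(0.0101)]
n 72 top [ 0.4941 -0.3005  0.0708] sh n 115 [ 0.4936 -0.2963  0.0495] rect [array([ 0.4941, -0.3008]), np.float64(0.0101)] all>45 [array([ 0.4941, -0.3008]), np.float64(0.0101)]
```

View pics/c1.png

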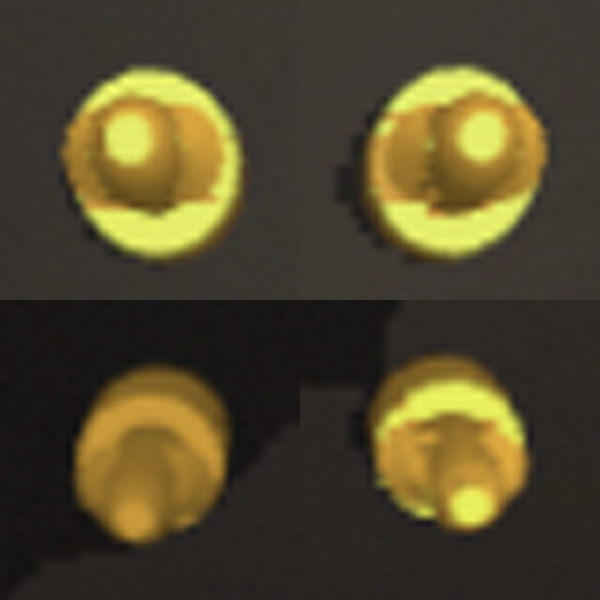

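```bash
python3 -c "
from h import *
st();plan([.5643,.2288,.18],-14.5,10,-1)"
```

```text
t 2.575 p [ 0.4529 -0.2745  0.2284] yaw -4.82 F [ 0.1 -0.7  0.8] open 0.0851
dworld [ 0.1114  0.5033 -0.0484] rv [ 9.68  0.05 -0.13] tool d [ 0.048   0.0686 -0.5109]
[0.0048, 0.0069, -0.0511, 0.97, 0.01, -0.01, -1.0, 0.0048, 0.006, -0.0512, 0.97, 0.01, -0.01, -1.0, 0.0048, 0.0051, -0.0513, 0.97, 0.01, -0.01, -1.0, 0.0048, 0.0043, -0.0514, 0.97, 0.01, -0.01, -1.0, 0.0048, 0.0034, -0.0514, 0.97, 0.01, -0.01, -1.0, 0.0048, 0.0025, -0.0515, 0.97, 0.01, -0.01, -1.0, 0.0048, 0.0017, -0.0515, 0.97, 0.01, -0.01, -1.0, 0.0048, 0.0008, -0.0515, 0.97, 0.01, -0.01, -1.0, 0.0048, -0.0001, -0.0515, 0.97, 0.01, -0.01, -1.0, 0.0048, -0.0009, -0.0515, 0.97, 0.01, -0.01, -1.0]
```

Call:
{"method": "servo_tool", "body": {
  "rows": [0.004, 0.007, -0.051, 1, 0, 0, -1, 0.004, 0.006, -0.051, 1, 0, 0, -1, 0.004, 0.005, -0.051, 1, 0, 0, -1, 0.004, 0.004, -0.051, 1, 0, 0, -1, 0.005, 0.003, -0.051, 1, 0, 0, -1, 0.005, 0.003, -0.051, 1, 0, 0, -1, 0.005, 0.002, -0.051, 1, 0, 0, -1, 0.005, 0.001, -0.051, 1, 0, 0, -1, 0.005, 0, -0.051, 1, 0, 0, -1, 0.005, -0.001, -0.051, 1, 0, 0, -1, 0, 0, 0, 0, 0, 0, -1]
}}

```text
time_s: 3.95
tool_pos: [0.5595, 0.2477, 0.1837]
tool_rot: [[0.007, 0.968, -0.25], [-0.002, -0.25, -0.968], [-1.0, 0.008, 0.0]]
wrist_force: [0.6, -0.0, 0.3]
opening: 0.0854
```

```bash
python3 -c "
from h import *
s=st();plan([.5643,.2288,.05],-14.5,4,-1)
im,d=get_image('wrist');save('w2',im);np.savez('pics/w2.npz',im=im,d=d,p=s['tool_pos'],R=s['tool_rot'])"
```

```text
t 3.95 p [0.5595 0.2477 0.1837] yaw -14.51 F [ 0.6 -0.   0.3] open 0.0854
dworld [ 0.0048 -0.0189 -0.1337] rv [-0.01  0.02 -0.44] tool d [0.1337 0.0084 0.0171]
[0.0334, 0.0021, 0.0043, -0.0, 0.01, -0.11, -1.0, 0.0334, 0.0022, 0.0043, -0.0, 0.01, -0.11, -1.0, 0.0334, 0.0022, 0.0043, -0.0, 0.01, -0.11, -1.0, 0.0334, 0.0023, 0.0043, -0.0, 0.01, -0.11, -1.0]
```

View pics/w2.png

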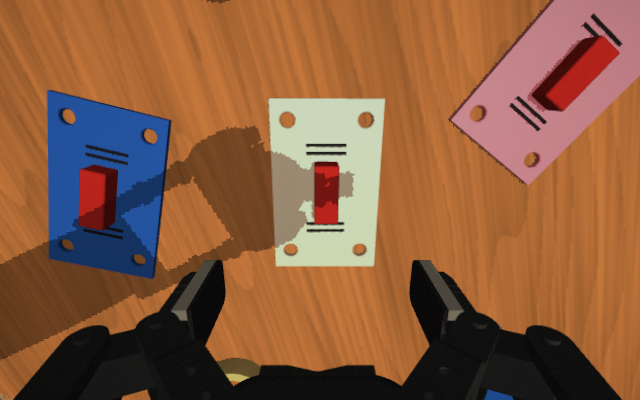

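The white cover is at px (325,185), square to the tool, with its holes at (287,119), (365,119), (291,250) and (360,250). I'll measure it.

```bash
cat >> h.py <<'E'
def cover(f,box,zlo,zhi):
    z=np.load(f);im,d=z['im'],z['d'];s=dict(tool_pos=z['p'],tool_rot=z['R']);c=camera_params('wrist')
    v,u=np.mgrid[0:400,0:640]
    W=withdepth(c,np.c_[u.ravel(),v.ravel()],d.ravel(),s).reshape(400,640,3)
    return im,d,W
E
python3 - <<'E'
from h import *
im,d,W=cover('pics/w2.npz',0,0,0)
m=np.zeros((400,640),bool);m[80:290,255:400]=1
pl=m&(W[...,2]>.0035)&(W[...,2]<.009)&(d>0)
P=W[pl];print('plate z',np.median(P[:,2]),len(P),cv2.minAreaRect(P[:,:2].astype(np.float32)))
b=m&(W[...,2]>.02)&(W[...,2]<.035);P=W[b];print('bar',np.median(P[:,2]),cv2.minAreaRect(P[:,:2].astype(np.float32)))
# holes
k=(pl|b).astype(np.uint8)
cs,h=cv2.findContours(k,cv2.RETR_CCOMP,cv2.CHAIN_APPROX_NONE)
c=camera_params('wrist');z=np.load('pics/w2.npz');s=dict(tool_pos=z['p'],tool_rot=z['R'])
for q,hh in zip(cs,h[0]):
    if hh[3]>=0 and cv2.contourArea(q)>60:
        e=cv2.fitEllipse(q.reshape(-1,2));print(e,onplane(c,[e[0]],.006)[0].round(4))
E
```

```text
plate z 0.005780395564620289 15924 ((0.5653477311134338, 0.22853690385818481), (0.18114931881427765, 0.1113751158118248), 75.44950866699219)
bar 0.027620856773816982 ((0.566517174243927, 0.22936204075813293), (0.0590616911649704, 0.023128576576709747), 75.37449645996094)Traceback (most recent call last):
  File "<stdin>", line 13, in <module>
  File "h.py", line 16, in onplane
    T=campose(c,st);r=rays(c,uv)@T[:3,:3].T;o=T[:3,3]
  File "h.py", line 6, in campose
    T=np.eye(4);T[:3,:3]=np.array(st['tool_rot']);T[:3,3]=st['tool_pos']
                                  ~~^^^^^^^^^^^^
TypeError: 'NoneType' object is not subscriptable
```

Call:
{"method": "servo_tool", "body": {
  "rows": [0.034, 0.002, 0.005, 0, 0, -0.1, -1, 0.034, 0.003, 0.005, 0, 0, -0.1, -1, 0.034, 0.002, 0.004, 0, 0, -0.1, -1, 0.034, 0.002, 0.004, 0, 0, -0.1, -1, 0.01, 0, 0, 0, 0, 0, -1, 0, 0, 0, 0, 0, 0, -1]
}}

```text
time_s: 4.75
tool_pos: [0.5644, 0.2206, 0.0397]
tool_rot: [[0.007, 0.967, -0.254], [-0.002, -0.254, -0.967], [-1.0, 0.007, 0.0]]
wrist_force: [-0.1, 0.1, 0.6]
opening: 0.0854
```

```bash
python3 -c "
from h import *
s=st();plan([.5655,.2287,.008],-14.6,3,-1)"
```

```text
t 4.75 p [0.5644 0.2206 0.0397] yaw -14.69 F [-0.1  0.1  0.6] open 0.0854
dworld [ 0.0011  0.0081 -0.0317] rv [-0.09  0.03 -0.4 ] tool d [ 0.0317 -0.0012 -0.0081]
[0.0106, -0.0004, -0.0027, -0.03, 0.01, -0.13, -1.0, 0.0106, -0.0004, -0.0027, -0.03, 0.01, -0.13, -1.0, 0.0106, -0.0003, -0.0027, -0.03, 0.01, -0.13, -1.0]
```

Call:
{"method": "servo_tool", "body": {
  "rows": [0.01, 0, -0.003, 0, 0, -0.2, -1, 0.01, -0.001, -0.003, 0, 0, -0.2, -1, 0.008, 0, -0.002, 0, 0, 0, -1, 0.003, 0, 0, 0, 0, 0, -1, 0, 0, 0, 0, 0, 0, -1]
}}

```text
time_s: 5.38
tool_pos: [0.5682, 0.23, 0.0104]
tool_rot: [[0.006, 0.968, -0.253], [0.001, -0.253, -0.968], [-1.0, 0.005, -0.002]]
wrist_force: [-0.6, 0.1, 0.9]
opening: 0.0854
```

```bash
python3 -c "
from h import *
s=st();plan([.5655,.2287,.008],-14.6,1,-1)"
```

```text
t 5.375 p [0.5682 0.23   0.0104] yaw -14.64 F [-0.6  0.1  0.9] open 0.0854
dworld [-0.0027 -0.0013 -0.0024] rv [-0.04 -0.12 -0.3 ] tool d [ 0.0024 -0.0023  0.0019]
[0.0024, -0.0023, 0.0019, -0.04, -0.12, -0.3, -1.0]
```

Call:
{"method": "servo_tool", "body": {
  "rows": [0.002, -0.002, 0.002, 0, 0, -0.3, -1, 0, 0, 0, 0, 0, 0, 1, 0, 0, 0, 0, 0, 0, 1, 0, 0, 0, 0, 0, 0, 1, 0, 0, 0, 0, 0, 0, 1, 0, 0, 0, 0, 0, 0, 1],
  "force": 50
}}

```text
time_s: 6.12
tool_pos: [0.5663, 0.2285, 0.0093]
tool_rot: [[0.002, 0.968, -0.253], [0.002, -0.253, -0.968], [-1.0, 0.001, -0.003]]
wrist_force: [1.0, 0.5, -1.8]
opening: 0.0227
```

```bash
python3 -c "
from h import *
s=st();plan([.5655,.2287,.008],-14.6,1,-1)"
```

```text
t 6.125 p [0.5663 0.2285 0.0093] yaw -14.65 F [ 1.   0.5 -1.8] open 0.0227
dworld [-0.0008  0.0002 -0.0013] rv [-0.05 -0.16 -0.07] tool d [ 0.0013 -0.0008  0.    ]
[0.0013, -0.0008, 0.0, -0.05, -0.16, -0.07, -1.0]
```

Call:
{"method": "servo_tool", "body": {
  "rows": [-0.005, 0, 0, 0, 0, 0, 1, -0.015, 0, 0, 0, 0, 0, 1, -0.025, 0, 0, 0, 0, 0, 1, -0.03, 0, 0, 0, 0, 0, 1, -0.035, 0, 0, 0, 0, 0, 1, -0.03, 0, 0, 0, 0, 0, 1, -0.015, 0, 0, 0, 0, 0, 1, 0, 0, 0, 0, 0, 0, 1, 0, 0, 0, 0, 0, 0, 1]
}}

```text
time_s: 7.25
tool_pos: [0.5644, 0.2279, 0.1716]
tool_rot: [[-0.0, 0.968, -0.253], [0.002, -0.253, -0.968], [-1.0, -0.001, -0.002]]
wrist_force: [-1.0, 0.0, -2.7]
opening: 0.0229
```

```bash
python3 -c "
from h import *
s=st();plan([.4606,-.2289,.165],-3.35,10,1)
im,d=get_image('wrist');save('w3',im);np.savez('pics/w3.npz',im=im,d=d,p=s['tool_pos'],R=s['tool_rot'])"
```

```text
t 7.25 p [0.5644 0.2279 0.1716] yaw -14.64 F [-1.   0.  -2.7] open 0.0229
dworld [-0.1038 -0.4568 -0.0066] rv [-11.29  -0.12   0.03] tool d [0.0057 0.015  0.4682]
[0.0006, 0.0015, 0.0468, -1.13, -0.01, 0.0, 1.0, 0.0006, 0.0006, 0.0468, -1.13, -0.01, 0.0, 1.0, 0.0006, -0.0003, 0.0468, -1.13, -0.01, 0.0, 1.0, 0.0006, -0.0013, 0.0468, -1.13, -0.01, 0.0, 1.0, 0.0006, -0.0022, 0.0468, -1.13, -0.01, 0.0, 1.0, 0.0006, -0.0031, 0.0467, -1.13, -0.01, 0.0, 1.0, 0.0006, -0.004, 0.0467, -1.13, -0.01, 0.0, 1.0, 0.0006, -0.005, 0.0466, -1.13, -0.01, 0.0, 1.0, 0.0006, -0.0059, 0.0465, -1.13, -0.01, 0.0, 1.0, 0.0007, -0.0068, 0.0463, -1.13, -0.01, 0.0, 1.0]
```

View pics/w3.png

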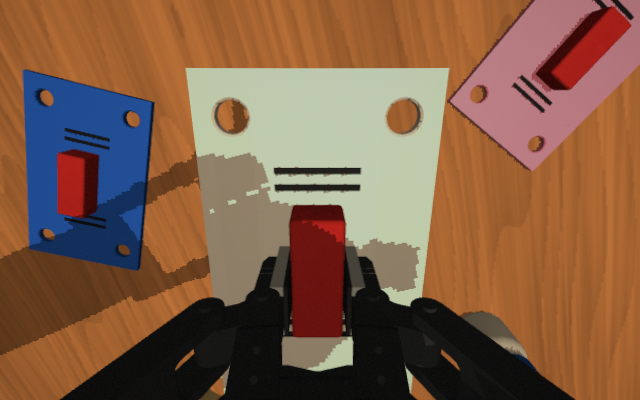

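The cover hangs from its bar, level, with two holes visible at (232,116) and (403,116). I'll measure its in-hand pose in the tool frame.

```bash
cat > inhand.py <<'E'
from h import *
import sys
f=sys.argv[1]
z=np.load(f);im,d=z['im'],z['d'];s=dict(tool_pos=np.zeros(3),tool_rot=np.eye(3));c=camera_params('wrist')
v,u=np.mgrid[0:400,0:640]
T=withdepth(c,np.c_[u.ravel(),v.ravel()],d.ravel(),s).reshape(400,640,3)
hsv=cv2.cvtColor(im,cv2.COLOR_RGB2HSV)
m=np.zeros((400,640),bool);m[50:200,170:470]=1
seed=T[130:160,280:360].reshape(-1,3);x0=np.median(seed[:,0]);
pl=m&(abs(T[...,0]-x0)<.006)&(d>0)
for _ in range(2):
    A=np.c_[T[pl][:,1:],np.ones(pl.sum())];co=np.linalg.lstsq(A,T[pl][:,0],rcond=None)[0]
    res=T[...,0]-(T[...,1]*co[0]+T[...,2]*co[1]+co[2]);pl=m&(abs(res)<.0015)&(d>0)
print('plane x0 (top face at tcp axis)',co[2].round(4),'tilt deg dy,dz',np.degrees(co[:2]).round(2))
k=pl.astype(np.uint8);k=cv2.morphologyEx(k,cv2.MORPH_OPEN,np.ones((2,2)))
H=[]
cs,h=cv2.findContours(k,cv2.RETR_CCOMP,cv2.CHAIN_APPROX_NONE)
for q,hh in zip(cs,h[0]):
    if hh[3]>=0 and cv2.contourArea(q)>300:
        r=rays(c,q.reshape(-1,2));Tc=np.array(c['T_tool_cam']);dr=r@Tc[:3,:3].T;o=Tc[:3,3]
        t=(co[0]*o[1]+co[1]*o[2]+co[2]-o[0])/(dr[:,0]-co[0]*dr[:,1]-co[1]*dr[:,2])
        p=o+dr*t[:,None];e=cv2.minEnclosingCircle(p[:,1:].astype(np.float32));l=p.mean(0)
        if e[1]<.011: H.append(e[0]);print('hole',np.round(e[0],4),'r',round(e[1],4),'mean',l.round(4))
H=np.array(sorted(H))  # by tool y
P=T[pl];row=lambda zz:P[abs(P[:,2]-zz)<.003]
for zz in (-.08,-.06,-.04):
    q=row(zz);print('edges y at z',zz,q[:,1].min().round(4),q[:,1].max().round(4))
print('back edge z',P[:,2].min().round(4))
dv=H[1]-H[0];ang=np.degrees(np.arctan2(dv[1],dv[0]));print('dist',np.linalg.norm(dv).round(4),'rot(y->z) deg',ang.round(2))
a=np.radians(ang);ctr=H.mean(0)+.07*np.array([-np.sin(a),np.cos(a)])
print('cover centre (tool y,z)',ctr.round(4))
E
python3 inhand.py pics/w3.npz
```

```text
plane x0 (top face at tcp axis) 0.0034 tilt deg dy,dz [ 0.04 -0.35]
hole [ 0.0393 -0.0704] r 0.0087 mean [ 0.0038  0.0393 -0.0701]
hole [-0.0367 -0.0699] r 0.0087 mean [ 0.0038 -0.0376 -0.07  ]
edges y at z -0.08 -0.0546 0.0559
edges y at z -0.06 -0.0547 0.0559
edges y at z -0.04 -0.0545 0.0558
back edge z -0.0905
dist 0.076 rot(y->z) deg -0.33
cover centre (tool y,z) [ 0.0017 -0.0002]
```

Call:
{"method": "servo_tool", "body": {
  "rows": [0, 0.001, 0.02, -1, 0, 0, 1, 0, 0.001, 0.04, -1.2, 0, 0, 1, 0, 0, 0.047, -1.2, 0, 0, 1, 0, -0.001, 0.047, -1.2, 0, 0, 1, 0, -0.002, 0.047, -1.2, 0, 0, 1, 0, -0.003, 0.047, -1.2, 0, 0, 1, 0, -0.004, 0.047, -1.2, 0, 0, 1, 0, -0.005, 0.047, -1.2, 0, 0, 1, 0, -0.006, 0.047, -1.2, 0, 0, 1, 0, -0.007, 0.04, -1.1, 0, 0, 1, 0, -0.004, 0.02, 0, 0, 0, 1, 0, 0, 0, 0, 0, 0, 1]
}}

```text
time_s: 8.8
tool_pos: [0.4554, -0.2235, 0.1547]
tool_rot: [[-0.025, 0.999, -0.044], [0.01, -0.043, -0.999], [-1.0, -0.025, -0.009]]
wrist_force: [0.0, 1.0, -2.9]
opening: 0.0228
```

```bash
python3 -c "
from h import *
s=st();plan([.4598,-.229,.11],-3.35,4,1)"
```

```text
t 8.8 p [ 0.4554 -0.2235  0.1547] yaw -2.48 F [ 0.   1.  -2.9] open 0.0228
dworld [ 0.0044 -0.0055 -0.0447] rv [ 0.86 -0.49  1.45] tool d [0.0445 0.0057 0.0057]
[0.0111, 0.0014, 0.0014, 0.22, -0.12, 0.36, 1.0, 0.0111, 0.0014, 0.0014, 0.22, -0.12, 0.36, 1.0, 0.0112, 0.0013, 0.0014, 0.22, -0.12, 0.36, 1.0, 0.0112, 0.0012, 0.0013, 0.22, -0.12, 0.36, 1.0]
```

Call:
{"method": "servo_tool", "body": {
  "rows": [0, 0.002, 0.002, 0.4, -0.2, 0.7, 1, 0, 0.002, 0.002, 0.4, -0.2, 0.7, 1, 0.01, 0.001, 0.001, 0, 0, 0, 1, 0.012, 0, 0, 0, 0, 0, 1, 0.012, 0, 0, 0, 0, 0, 1, 0, 0, 0, 0, 0, 0, 1, 0, 0, 0, 0, 0, 0, 1]
}}

```text
time_s: 9.68
tool_pos: [0.46, -0.2249, 0.1157]
tool_rot: [[-0.003, 0.998, -0.055], [0.005, -0.055, -0.998], [-1.0, -0.003, -0.005]]
wrist_force: [0.2, -0.7, -1.7]
opening: 0.0229
```

```bash
python3 -c "
from h import *
s=st();plan([.4598,-.229,.085],-3.35,2,1)"
```

```text
t 9.675 p [ 0.46   -0.2249  0.1157] yaw -3.15 F [ 0.2 -0.7 -1.7] open 0.0229
dworld [-0.0002 -0.0041 -0.0307] rv [ 0.2  -0.28  0.17] tool d [0.0306 0.0001 0.0042]
[0.0153, 0.0001, 0.0021, 0.1, -0.14, 0.09, 1.0, 0.0153, 0.0, 0.0021, 0.1, -0.14, 0.09, 1.0]
```

Call:
{"method": "servo_tool", "body": {
  "rows": [0.008, 0, 0.002, 0.1, -0.1, 0.1, 1, 0.008, 0, 0.002, 0.1, -0.1, 0, 1, 0, 0, 0, 0, 0, 0, 1, 0, 0, 0, 0, 0, 0, 1]
}}

```text
time_s: 10.18
tool_pos: [0.4601, -0.2296, 0.0991]
tool_rot: [[-0.0, 0.998, -0.059], [0.0, -0.059, -0.998], [-1.0, -0.0, -0.0]]
wrist_force: [0.1, 0.5, -1.8]
opening: 0.0225
```

```bash
python3 -c "
from h import *
s=st();plan([.4598,-.229,.085],-3.35,2,1)
im,d=get_image('wrist');save('w4',im);np.savez('pics/w4.npz',im=im,d=d,p=s['tool_pos'],R=s['tool_rot'])"; python3 inhand.py pics/w4.npz
```

```text
t 10.175 p [ 0.4601 -0.2296  0.0991] yaw -3.38 F [ 0.1  0.5 -1.8] open 0.0225
dworld [-0.0003  0.0006 -0.0141] rv [-0.03 -0.02  0.  ] tool d [ 0.0141 -0.0003 -0.0006]
[0.0071, -0.0002, -0.0003, -0.01, -0.01, 0.0, 1.0, 0.0071, -0.0002, -0.0003, -0.01, -0.01, 0.0, 1.0]
plane x0 (top face at tcp axis) 0.0034 tilt deg dy,dz [ 0.06 -0.33]
hole [ 0.0393 -0.0697] r 0.0087 mean [ 0.0038  0.0399 -0.0702]
hole [-0.0365 -0.0698] r 0.009 mean [ 0.0037 -0.037  -0.0702]
edges y at z -0.08 -0.0547 0.0558
edges y at z -0.06 -0.0544 0.0559
edges y at z -0.04 -0.0545 0.056
back edge z -0.0903
dist 0.0758 rot(y->z) deg 0.04
cover centre (tool y,z) [0.0014 0.0003]
```

View pics/w4.png

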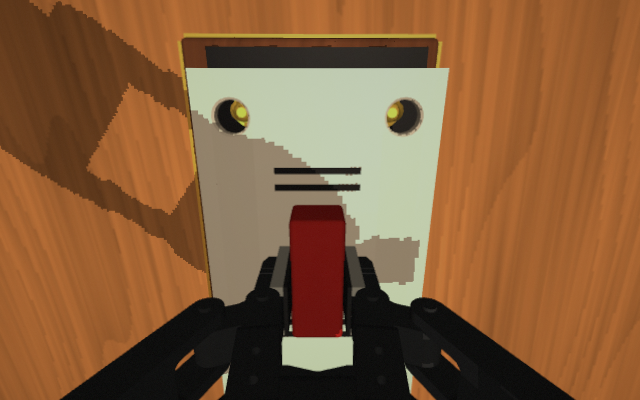

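Run:
```python
from h import *
z=np.load('pics/w4.npz');im,d=z['im'],z['d'];c=camera_params('wrist')
s=dict(tool_pos=z['p'],tool_rot=z['R'])
v,u=np.mgrid[0:400,0:640]
W=withdepth(c,np.c_[u.ravel(),v.ravel()],d.ravel(),s).reshape(400,640,3)
for a in (slice(215,250),slice(387,422)):
    P=W[98:134,a].reshape(-1,3);P=P[(P[:,2]>.069)&(P[:,2]<.08)]
    t=(P-z['p'])@z['R'];print(len(P),P[:,2].max().round(4),'tip tool',t.mean(0).round(4))
```

```text
179 0.0743 tip tool [ 0.0273 -0.0381 -0.0707]
168 0.074 tip tool [ 0.0273  0.0393 -0.0703]
```

The measurements agree to within 1 mm, so I'll lower it.

Call:
{"method": "servo_tool", "body": {
  "rows": [0.006, -0.0005, -0.0006, 0, 0, 0, 1, 0.006, 0, 0, 0, 0, 0, 1, 0.005, 0, 0, 0, 0, 0, 1, 0.003, 0, 0, 0, 0, 0, 1, 0, 0, 0, 0, 0, 0, 1]
}}

```text
time_s: 10.85
tool_pos: [0.4596, -0.2288, 0.0777]
tool_rot: [[-0.0, 0.998, -0.059], [0.0, -0.059, -0.998], [-1.0, -0.0, -0.0]]
wrist_force: [0.3, -0.6, -1.1]
opening: 0.0226
```

```bash
python3 -c "
from h import *
s=st();plan([.4597,-.2291,.0714],-3.35,2,1)"
```

```text
t 10.85 p [ 0.4596 -0.2288  0.0777] yaw -3.37 F [ 0.3 -0.6 -1.1] open 0.0226
dworld [ 0.0001 -0.0003 -0.0063] rv [-0.02 -0.02  0.01] tool d [0.0063 0.0002 0.0003]
[0.0032, 0.0001, 0.0002, -0.01, -0.01, 0.0, 1.0, 0.0032, 0.0001, 0.0002, -0.01, -0.01, 0.0, 1.0]
```

Call:
{"method": "servo_tool", "body": {
  "rows": [0.003, 0, 0, 0, 0, 0, 1, 0.002, 0, 0, 0, 0, 0, 1, 0, 0, 0, 0, 0, 0, 1]
}}

```text
time_s: 11.22
tool_pos: [0.4598, -0.229, 0.0726]
tool_rot: [[0.0, 0.998, -0.059], [0.0, -0.059, -0.998], [-1.0, 0.0, -0.0]]
wrist_force: [-0.1, -0.5, -2.3]
opening: 0.0231
```

```bash
python3 -c "
from h import *
s=st();plan([.4597,-.2291,.0714],-3.35,2,1)"
```

```text
t 11.225 p [ 0.4598 -0.229   0.0726] yaw -3.37 F [-0.1 -0.5 -2.3] open 0.0231
dworld [-0.0001 -0.0001 -0.0012] rv [-0.02 -0.   -0.02] tool d [ 0.0012 -0.0001  0.0001]
[0.0006, -0.0, 0.0001, -0.01, -0.0, -0.01, 1.0, 0.0006, -0.0, 0.0001, -0.01, -0.0, -0.01, 1.0]
```

Call:
{"method": "servo_tool", "body": {
  "rows": [0.001, 0, 0, 0, 0, 0, 1, 0, 0, 0, 0, 0, 0, 1]
}}

```text
time_s: 11.48
tool_pos: [0.4599, -0.2291, 0.0717]
tool_rot: [[0.001, 0.998, -0.059], [-0.0, -0.059, -0.998], [-1.0, 0.001, 0.0]]
wrist_force: [-0.1, 1.2, -2.1]
opening: 0.023
```

```bash
python3 -c "
from h import *
s=st();plan([.4597,-.2291,.0714],-3.35,2,1)
im,d=get_image('wrist');save('w5',im)"
```

```text
t 11.475 p [ 0.4599 -0.2291  0.0717] yaw -3.37 F [-0.1  1.2 -2.1] open 0.023
dworld [-0.0002 -0.     -0.0003] rv [-0.02  0.01 -0.03] tool d [ 0.0003 -0.0002  0.    ]
[0.0002, -0.0001, 0.0, -0.01, 0.0, -0.02, 1.0, 0.0002, -0.0001, 0.0, -0.01, 0.0, -0.02, 1.0]
```

View pics/w5.png

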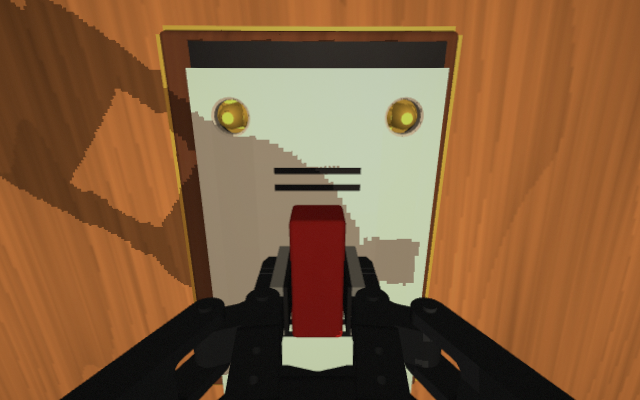

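Both visible tips are centred in their holes at (230,116) and (405,116), so I'll let go.

Call:
{"method": "servo_tool", "body": {
  "rows": [0, 0, 0, 0, 0, 0, -0.65, 0, 0, 0, 0, 0, 0, -0.65, 0, 0, 0, 0, 0, 0, -0.65, -0.01, 0, 0, 0, 0, 0, -0.65, -0.02, 0, 0, 0, 0, 0, -0.65, -0.02, 0, 0, 0, 0, 0, -0.65, 0, 0, 0, 0, 0, 0, -0.65]
}}

```text
time_s: 12.4
tool_pos: [0.4612, -0.2302, 0.1264]
tool_rot: [[0.004, 0.998, -0.059], [-0.003, -0.059, -0.998], [-1.0, 0.004, 0.003]]
wrist_force: [0.2, 0.1, -0.2]
opening: 0.0702
```

```bash
cat > look.py <<'E'
from h import *
import sys
s=st();im,d=get_image('wrist');save(sys.argv[1],im)
T=dict(tool_pos=s['tool_pos'],tool_rot=s['tool_rot']);c=camera_params('wrist')
v,u=np.mgrid[0:400,0:640]
W=withdepth(c,np.c_[u.ravel(),v.ravel()],d.ravel(),T).reshape(400,640,3)
L=(W-[.4606,-.2289,0])@np.array([[np.cos(a:=np.radians(-3.35)),-np.sin(a),0],[np.sin(a),np.cos(a),0],[0,0,1]])
x,y,z=L[...,0],L[...,1],L[...,2]
m=(abs(x)<.052)&(abs(y)<.087)&(d>0)&(z>.045)&(z<.073)&~((abs(x)<.014)&(abs(y)<.033))
for a in (38,-38):
    for b in (70,-70): m&=((x-a/1e3)**2+(y-b/1e3)**2>.011**2)
hsv=cv2.cvtColor(im,cv2.COLOR_RGB2HSV);m&=(hsv[...,1]<90)&(hsv[...,2]>60)
A=np.c_[x[m],y[m],np.ones(m.sum())];q=z[m]
for _ in range(4):
    co=np.linalg.lstsq(A,q,rcond=None)[0];r=abs(q-A@co);k=r<max(.001,2*np.median(r));A,q=A[k],q[k]
print('n',len(q),'tilt deg x,y',np.degrees(co[:2]).round(2),'underside-50mm:',((co[2]-.056)*1e3).round(2))
for a,b in ((38,70),(38,-70),(-38,70),(-38,-70)): print((a,b),((co[0]*a/1e3+co[1]*b/1e3+co[2]-.056)*1e3).round(2))
E
python3 look.py w6
```

```text
t 12.4 p [ 0.4612 -0.2302  0.1264] yaw -3.37 F [ 0.2  0.1 -0.2] open 0.0702
n 27209 tilt deg x,y [0.04 0.02] underside-50mm: 11.23
(38, 70) 11.28
(38, -70) 11.22
(-38, 70) 11.23
(-38, -70) 11.17
```

View pics/w6.png

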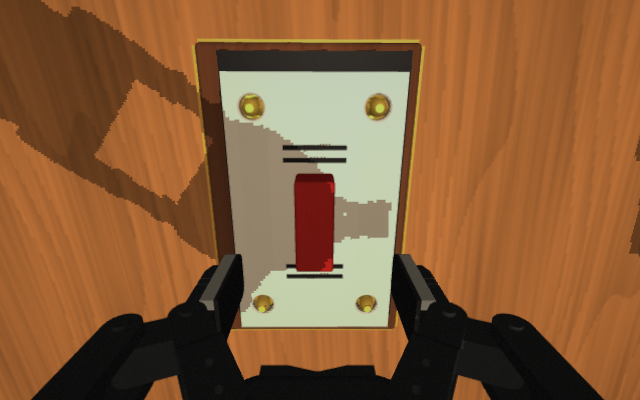

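The cover rests level on the barbs, about 11 mm up, with all four tips through. Next I'll press with the two spread fingertips, one on each side of the bar. That holds the short-axis tilt.

```bash
python3 -c "
from h import *
s=st();plan([.4606,-.2289,.08],-3.35,4,-.65)"
```

```text
t 12.45 p [ 0.4606 -0.2296  0.1253] yaw -3.37 F [ 0.2 -0.9  0.1] open 0.0705
dworld [ 0.      0.0007 -0.0453] rv [-0.02  0.09 -0.15] tool d [ 0.0453 -0.0001 -0.0008]
[0.0113, -0.0, -0.0002, -0.0, 0.02, -0.04, -0.65, 0.0113, -0.0, -0.0002, -0.0, 0.02, -0.04, -0.65, 0.0113, -0.0, -0.0002, -0.0, 0.02, -0.04, -0.65, 0.0113, -0.0, -0.0002, -0.0, 0.02, -0.04, -0.65]
```

Call:
{"method": "servo_tool", "body": {
  "rows": [0.012, -0.001, -0.001, 0, 0.1, -0.1, -0.65, 0.012, 0, 0, 0, 0.1, -0.1, -0.65, 0.012, 0, 0, 0, 0, 0, -0.65, 0.008, 0, 0, 0, 0, 0, -0.65, 0, 0, 0, 0, 0, 0, -0.65]
}}

```text
time_s: 13.08
tool_pos: [0.457, -0.2264, 0.0741]
tool_rot: [[-0.007, 0.998, -0.059], [0.007, -0.059, -0.998], [-1.0, -0.007, -0.007]]
wrist_force: [0.2, -0.2, 0.6]
opening: 0.0704
```

```bash
python3 -c "
from h import *
s=st();plan([.4606,-.2289,.07],-3.35,4,-.65)"
```

```text
t 13.075 p [ 0.457  -0.2264  0.0741] yaw -3.37 F [ 0.2 -0.2  0.6] open 0.0704
dworld [ 0.0036 -0.0025 -0.0041] rv [-0.02 -0.39  0.42] tool d [0.0041 0.0038 0.0023]
[0.001, 0.0009, 0.0006, -0.01, -0.1, 0.11, -0.65, 0.001, 0.0009, 0.0006, -0.01, -0.1, 0.11, -0.65, 0.001, 0.0009, 0.0006, -0.01, -0.1, 0.11, -0.65, 0.001, 0.0009, 0.0006, -0.01, -0.1, 0.11, -0.65]
```

Call:
{"method": "servo_tool", "body": {
  "rows": [0, 0.004, 0.002, 0, -0.4, 0.4, -0.65, 0, 0, 0, 0, 0, 0, -0.65, 0.002, 0, 0, 0, 0, 0, -0.65, 0.002, 0, 0, 0, 0, 0, -0.65, 0.001, 0, 0, 0, 0, 0, -0.65]
}}

```text
time_s: 13.7
tool_pos: [0.4622, -0.2296, 0.0701]
tool_rot: [[0.002, 0.998, -0.059], [-0.003, -0.059, -0.998], [-1.0, 0.002, 0.002]]
wrist_force: [0.2, 0.6, 0.2]
opening: 0.0706
```

```bash
python3 -c "
from h import *
s=st();plan([.4606,-.2289,.066],-3.35,4,-.65)"
```

```text
t 13.7 p [ 0.4622 -0.2296  0.0701] yaw -3.37 F [0.2 0.6 0.2] open 0.0706
dworld [-0.0016  0.0007 -0.0041] rv [-0.02  0.14 -0.14] tool d [ 0.0041 -0.0016 -0.0006]
[0.001, -0.0004, -0.0002, -0.0, 0.04, -0.04, -0.65, 0.001, -0.0004, -0.0002, -0.0, 0.04, -0.04, -0.65, 0.001, -0.0004, -0.0001, -0.0, 0.04, -0.04, -0.65, 0.001, -0.0004, -0.0001, -0.0, 0.04, -0.04, -0.65]
```

Call:
{"method": "servo_tool", "body": {
  "rows": [0.002, -0.0015, -0.0006, 0, 0.1, -0.1, -0.65, 0.002, 0, 0, 0, 0, 0, -0.65, 0.001, 0, 0, 0, 0, 0, -0.65]
}}

```text
time_s: 14.08
tool_pos: [0.4605, -0.2288, 0.0647]
tool_rot: [[0.0, 0.998, -0.059], [-0.001, -0.059, -0.998], [-1.0, 0.0, 0.0]]
wrist_force: [-0.1, -0.1, 0.0]
opening: 0.0705
```

```bash
python3 -c "
from h import *
s=st();plan([.4606,-.2289,.063],-3.35,4,-.65)"
```

```text
t 14.075 p [ 0.4605 -0.2288  0.0647] yaw -3.37 F [-0.1 -0.1  0. ] open 0.0705
dworld [ 0.0001 -0.0001 -0.0017] rv [-0.02  0.03 -0.03] tool d [0.0017 0.0001 0.0001]
[0.0004, 0.0, 0.0, -0.01, 0.01, -0.01, -0.65, 0.0004, 0.0, 0.0, -0.01, 0.01, -0.01, -0.65, 0.0004, 0.0, 0.0, -0.01, 0.01, -0.01, -0.65, 0.0004, 0.0, 0.0, -0.01, 0.01, -0.01, -0.65]
```

Call:
{"method": "servo_tool", "body": {
  "rows": [0.0015, 0, 0, 0, 0, 0, -0.65, 0.0015, 0, 0, 0, 0, 0, -0.65]
}}

```text
time_s: 14.32
tool_pos: [0.4605, -0.2289, 0.0615]
tool_rot: [[0.001, 0.998, -0.059], [-0.001, -0.059, -0.998], [-1.0, 0.001, 0.001]]
wrist_force: [0.3, -0.2, 0.1]
opening: 0.0705
```

Call:
{"method": "servo_tool", "body": {
  "rows": [0.0015, 0, 0, 0, 0, 0, -0.65, 0.0015, 0, 0, 0, 0, 0, -0.65]
}}

```text
time_s: 14.58
tool_pos: [0.4607, -0.229, 0.0591]
tool_rot: [[0.001, 0.998, -0.059], [-0.001, -0.059, -0.998], [-1.0, 0.001, 0.001]]
wrist_force: [-2.0, 2.2, 9.5]
opening: 0.0704
```

Contact made. I'll press gradually.

Call:
{"method": "servo_tool", "body": {
  "rows": [0.001, 0, 0, 0, 0, 0, -0.65]
}}

```text
time_s: 14.7
tool_pos: [0.4609, -0.2291, 0.059]
tool_rot: [[0.0, 0.998, -0.058], [-0.001, -0.058, -0.998], [-1.0, 0.0, 0.001]]
wrist_force: [-3.4, 2.5, 9.5]
opening: 0.0704
```

Call:
{"method": "servo_tool", "body": {
  "rows": [0.001, 0, 0, 0, 0, 0, -0.65]
}}

```text
time_s: 14.82
tool_pos: [0.4609, -0.2291, 0.059]
tool_rot: [[-0.0, 0.998, -0.058], [-0.0, -0.058, -0.998], [-1.0, -0.0, 0.0]]
wrist_force: [-4.0, 2.4, 9.6]
opening: 0.0707
```

Call:
{"method": "servo_tool", "body": {
  "rows": [0.001, 0, 0, 0, 0, 0, -0.65]
}}

```text
time_s: 14.95
tool_pos: [0.4609, -0.2291, 0.0589]
tool_rot: [[-0.001, 0.998, -0.058], [-0.0, -0.058, -0.998], [-1.0, -0.001, 0.0]]
wrist_force: [-4.0, 3.0, 9.8]
opening: 0.0703
```

Call:
{"method": "servo_tool", "body": {
  "rows": [0.002, -0.0002, 0, 0, 0, 0, -0.65]
}}

```text
time_s: 15.08
tool_pos: [0.461, -0.2292, 0.0584]
tool_rot: [[-0.001, 0.998, -0.057], [-0.0, -0.057, -0.998], [-1.0, -0.001, 0.0]]
wrist_force: [-5.4, 3.1, 13.9]
opening: 0.0702
```

Call:
{"method": "servo_tool", "body": {
  "rows": [0.0025, 0, 0, 0, 0, 0, -0.65]
}}

```text
time_s: 15.2
tool_pos: [0.4613, -0.2294, 0.0578]
tool_rot: [[-0.001, 0.998, -0.057], [-0.0, -0.057, -0.998], [-1.0, -0.001, 0.0]]
wrist_force: [-6.7, 4.7, 16.8]
opening: 0.0707
```

```bash
python3 look.py w7; python3 -c "
from h import *
plan([.4606,-.2289,.055],-3.35,1,-.65)"
```

```text
t 15.2 p [ 0.4613 -0.2294  0.0578] yaw -3.24 F [-6.7  4.7 16.8] open 0.0707
n 43368 tilt deg x,y [-0.07  0.42] underside-50mm: 9.41
(38, 70) 9.88
(38, -70) 8.85
(-38, 70) 9.98
(-38, -70) 8.94
dworld [-0.0007  0.0005 -0.0028] rv [0.11 0.03 0.07] tool d [ 0.0028 -0.0007 -0.0005]
[0.0028, -0.0007, -0.0005, 0.11, 0.03, 0.07, -0.65]
```

Call:
{"method": "servo_tool", "body": {
  "rows": [0.0025, -0.0007, -0.0006, 0.1, 0, 0, -0.65]
}}

```text
time_s: 15.38
tool_pos: [0.4613, -0.2294, 0.0576]
tool_rot: [[-0.001, 0.998, -0.057], [-0.002, -0.057, -0.998], [-1.0, -0.001, 0.002]]
wrist_force: [-5.4, 4.2, 18.5]
opening: 0.0702
```

Call:
{"method": "servo_tool", "body": {
  "rows": [0.0027, -0.0004, -0.0003, 0, 0, 0, -0.65]
}}

```text
time_s: 15.5
tool_pos: [0.4615, -0.2295, 0.0574]
tool_rot: [[-0.001, 0.998, -0.057], [-0.002, -0.057, -0.998], [-1.0, -0.001, 0.002]]
wrist_force: [-7.3, 5.3, 20.2]
opening: 0.0703
```

```bash
python3 look.py w8; python3 -c "
from h import *
plan([.4606,-.2289,.055],-3.35,1,-.65)"
```

```text
t 15.5 p [ 0.4615 -0.2295  0.0574] yaw -3.24 F [-7.3  5.3 20.2] open 0.0703
n 43474 tilt deg x,y [-0.05  0.44] underside-50mm: 9.06
(38, 70) 9.57
(38, -70) 8.49
(-38, 70) 9.63
(-38, -70) 8.55
dworld [-0.0008  0.0006 -0.0024] rv [0.11 0.13 0.04] tool d [ 0.0024 -0.0009 -0.0006]
[0.0024, -0.0009, -0.0006, 0.11, 0.13, 0.04, -0.65]
```

Call:
{"method": "servo_tool", "body": {
  "rows": [0.003, -0.0015, -0.0012, 0.1, 0, 0, -0.65]
}}

```text
time_s: 15.68
tool_pos: [0.4613, -0.2295, 0.0574]
tool_rot: [[0.001, 0.998, -0.057], [-0.005, -0.057, -0.998], [-1.0, 0.001, 0.005]]
wrist_force: [-3.9, 2.2, 19.4]
opening: 0.0709
```

Call:
{"method": "servo_tool", "body": {
  "rows": [0.0032, -0.0015, -0.0012, 0, 0, 0, -0.65]
}}

```text
time_s: 15.8
tool_pos: [0.4613, -0.2295, 0.0573]
tool_rot: [[0.003, 0.998, -0.057], [-0.007, -0.057, -0.998], [-1.0, 0.004, 0.007]]
wrist_force: [-4.7, 3.3, 20.6]
opening: 0.0705
```

```bash
python3 look.py w9; python3 -c "
from h import *
plan([.4606,-.2289,.055],-3.35,1,-.65)"
```

```text
t 15.8 p [ 0.4613 -0.2295  0.0573] yaw -3.25 F [-4.7  3.3 20.6] open 0.0705
n 43563 tilt deg x,y [0.18 0.48] underside-50mm: 8.93
(38, 70) 9.63
(38, -70) 8.46
(-38, 70) 9.39
(-38, -70) 8.23
dworld [-0.0007  0.0006 -0.0023] rv [ 0.1   0.41 -0.22] tool d [ 0.0023 -0.0007 -0.0006]
[0.0023, -0.0007, -0.0006, 0.1, 0.41, -0.22, -0.65]
```

Call:
{"method": "servo_tool", "body": {
  "rows": [0.004, -0.001, -0.0008, 0.1, 0.4, -0.2, -0.65]
}}

```text
time_s: 15.98
tool_pos: [0.4616, -0.2296, 0.0565]
tool_rot: [[0.002, 0.998, -0.058], [-0.002, -0.058, -0.998], [-1.0, 0.002, 0.002]]
wrist_force: [-1.4, 0.3, 4.2]
opening: 0.0703
```

Call:
{"method": "servo_tool", "body": {
  "rows": [0.0045, -0.001, -0.0008, 0, 0.2, -0.1, -0.65]
}}

```text
time_s: 16.1
tool_pos: [0.4615, -0.2297, 0.0536]
tool_rot: [[0.002, 0.998, -0.057], [-0.0, -0.057, -0.998], [-1.0, 0.002, 0.0]]
wrist_force: [-1.9, 0.7, 14.7]
opening: 0.0702
```

```bash
python3 look.py w10; python3 -c "
from h import *
plan([.4606,-.2289,.055],-3.35,1,-.65)"
```

```text
t 16.1 p [ 0.4615 -0.2297  0.0536] yaw -3.29 F [-1.9  0.7 14.7] open 0.0702
n 44473 tilt deg x,y [0.03 3.89] underside-50mm: 4.96
(38, 70) 9.74
(38, -70) 0.23
(-38, 70) 9.69
(-38, -70) 0.19
dworld [-0.001   0.0009  0.0013] rv [ 0.06 -0.   -0.12] tool d [-0.0013 -0.001  -0.0008]
[-0.0013, -0.001, -0.0008, 0.06, -0.0, -0.12, -0.65]
```

The -y pair has clicked home at 0.2 mm, and the +y pair is still up at 9.7 mm. Tilt is 3.9°, within the limit. I'll finish the +y end with the fingers between the bar and the holes.

Call:
{"method": "servo_tool", "body": {
  "rows": [-0.01, 0, 0, 0, 0, 0, -0.65, -0.015, 0, 0, 0, 0, 0, -0.65, -0.005, -0.001, -0.02, 0, 0, 0, -0.65, 0, 0, -0.026, 0, 0, 0, -0.65, 0, 0, 0, 0, 0, 0, -0.65, 0, 0, 0, 0, 0, 0, -0.65]
}}

```text
time_s: 16.9
tool_pos: [0.4634, -0.1803, 0.0865]
tool_rot: [[0.003, 0.998, -0.057], [-0.0, -0.057, -0.998], [-1.0, 0.003, 0.0]]
wrist_force: [0.5, -0.2, -0.8]
opening: 0.0709
```

```bash
python3 look.py w11; python3 -c "
from h import *
plan([.4633,-.183,.066],-3.35,3,-.65)"
```

```text
t 16.9 p [ 0.4634 -0.1803  0.0865] yaw -3.26 F [ 0.5 -0.2 -0.8] open 0.0709
n 23118 tilt deg x,y [0.07 3.99] underside-50mm: 5.2
(38, 70) 10.12
(38, -70) 0.37
(-38, 70) 10.03
(-38, -70) 0.28
dworld [ 0.     -0.0027 -0.0204] rv [ 0.07 -0.01 -0.18] tool d [0.0204 0.0001 0.0027]
[0.0068, 0.0, 0.0009, 0.02, -0.0, -0.06, -0.65, 0.0068, 0.0, 0.0009, 0.02, -0.0, -0.06, -0.65, 0.0068, 0.0001, 0.0009, 0.02, -0.0, -0.06, -0.65]
```

View pics/w11.png

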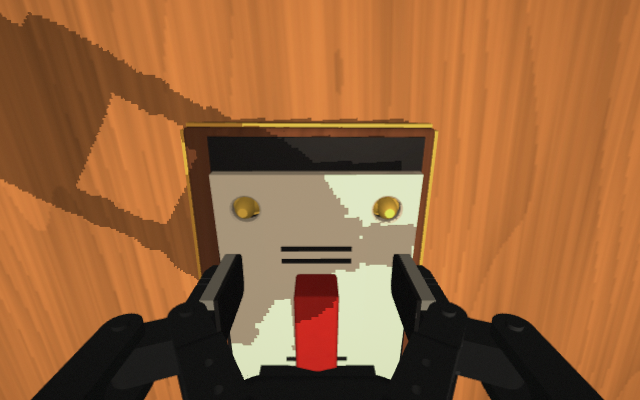

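The +y end is still up at 10 mm, with the standoff tips at (246,207) and (387,207) inside their holes. Lowering now.

Call:
{"method": "servo_tool", "body": {
  "rows": [0.008, 0, 0.002, 0, 0, -0.1, -0.65, 0.008, 0, 0.001, 0, 0, -0.1, -0.65, 0.006, 0, 0, 0, 0, 0, -0.65, 0.003, 0, 0, 0, 0, 0, -0.65, 0.002, 0, 0, 0, 0, 0, -0.65]
}}

```text
time_s: 17.58
tool_pos: [0.4626, -0.1845, 0.0569]
tool_rot: [[-0.002, 0.998, -0.059], [0.001, -0.059, -0.998], [-1.0, -0.002, -0.001]]
wrist_force: [-1.6, 2.0, 9.6]
opening: 0.0703
```

```bash
python3 -c "
from h import *
st();plan([.4633,-.183,.056],-3.35,1,-.65)"
```

```text
t 17.575 p [ 0.4626 -0.1845  0.0569] yaw -3.4 F [-1.6  2.   9.6] open 0.0703
dworld [ 0.0007  0.0015 -0.0009] rv [-0.05 -0.05  0.1 ] tool d [ 0.0009  0.0006 -0.0016]
[0.0009, 0.0006, -0.0016, -0.05, -0.05, 0.1, -0.65]
```

Call:
{"method": "servo_tool", "body": {
  "rows": [0.002, 0, -0.001, 0, 0, 0, -0.65]
}}

```text
time_s: 17.7
tool_pos: [0.4632, -0.1845, 0.0564]
tool_rot: [[-0.001, 0.998, -0.059], [-0.001, -0.059, -0.998], [-1.0, -0.001, 0.001]]
wrist_force: [-5.9, -0.2, 14.6]
opening: 0.0706
```

Call:
{"method": "servo_tool", "body": {
  "rows": [0.003, 0, -0.001, 0, 0, 0, -0.65]
}}

```text
time_s: 17.82
tool_pos: [0.4637, -0.1844, 0.0554]
tool_rot: [[-0.001, 0.998, -0.059], [-0.002, -0.059, -0.998], [-1.0, -0.001, 0.002]]
wrist_force: [-8.3, 1.1, 19.6]
opening: 0.0706
```

Call:
{"method": "servo_tool", "body": {
  "rows": [0.003, -0.0005, -0.001, 0, 0, 0, -0.65]
}}

```text
time_s: 17.95
tool_pos: [0.4638, -0.1845, 0.0549]
tool_rot: [[-0.001, 0.998, -0.059], [-0.004, -0.059, -0.998], [-1.0, -0.001, 0.004]]
wrist_force: [-10.3, 2.3, 21.4]
opening: 0.0707
```

```bash
python3 look.py w12; python3 -c "
from h import *
plan([.4633,-.183,.055],-3.35,1,-.65)"
```

```text
t 17.95 p [ 0.4638 -0.1845  0.0549] yaw -3.38 F [-10.3   2.3  21.4] open 0.0707
n 24034 tilt deg x,y [-0.    3.18] underside-50mm: 3.92
(38, 70) 7.79
(38, -70) 0.04
(-38, 70) 7.8
(-38, -70) 0.04
dworld [-0.0005  0.0014  0.0001] rv [-0.03  0.22  0.05] tool d [-0.0001 -0.0006 -0.0014]
[-0.0001, -0.0006, -0.0014, -0.03, 0.22, 0.05, -0.65]
```

Call:
{"method": "servo_tool", "body": {
  "rows": [0.003, -0.0018, -0.001, 0, 0.2, 0, -0.65]
}}

```text
time_s: 18.12
tool_pos: [0.4635, -0.1845, 0.0548]
tool_rot: [[0.001, 0.998, -0.059], [-0.002, -0.059, -0.998], [-1.0, 0.002, 0.002]]
wrist_force: [-3.9, 3.5, 19.4]
opening: 0.0709
```

Call:
{"method": "servo_tool", "body": {
  "rows": [0.004, -0.001, -0.001, 0, 0.1, 0, -0.65]
}}

```text
time_s: 18.25
tool_pos: [0.4638, -0.1844, 0.0527]
tool_rot: [[0.004, 0.998, -0.059], [-0.003, -0.059, -0.998], [-1.0, 0.004, 0.002]]
wrist_force: [-0.6, 0.4, 9.0]
opening: 0.0707
```

```bash
python3 look.py w13; python3 -c "
from h import *
plan([.4633,-.183,.055],-3.35,1,-.65)"
```

```text
t 18.25 p [ 0.4638 -0.1844  0.0527] yaw -3.37 F [-0.6  0.4  9. ] open 0.0707
n 23997 tilt deg x,y [0.23 2.04] underside-50mm: 2.52
(38, 70) 5.16
(38, -70) 0.18
(-38, 70) 4.85
(-38, -70) -0.13
dworld [-0.0005  0.0014  0.0026] rv [-0.03  0.13 -0.25] tool d [-0.0026 -0.0005 -0.0013]
[-0.0026, -0.0005, -0.0013, -0.03, 0.13, -0.25, -0.65]
```

Clicking through. Continuing.

Call:
{"method": "servo_tool", "body": {
  "rows": [0.003, -0.0005, -0.001, 0, 0.1, -0.2, -0.65]
}}

```text
time_s: 18.42
tool_pos: [0.4642, -0.1843, 0.051]
tool_rot: [[0.002, 0.998, -0.059], [-0.002, -0.059, -0.998], [-1.0, 0.002, 0.002]]
wrist_force: [-3.6, 0.4, 9.3]
opening: 0.0705
```

Call:
{"method": "servo_tool", "body": {
  "rows": [0.003, -0.0005, -0.0005, 0, 0, 0, -0.65]
}}

```text
time_s: 18.55
tool_pos: [0.4643, -0.1842, 0.0487]
tool_rot: [[0.003, 0.998, -0.059], [-0.003, -0.059, -0.998], [-1.0, 0.004, 0.003]]
wrist_force: [0.5, -0.4, -0.5]
opening: 0.0704
```

```bash
python3 look.py w14; python3 -c "
from h import *
plan([.4633,-.183,.05],-3.35,1,-.65)"
```

```text
t 18.55 p [ 0.4643 -0.1842  0.0487] yaw -3.37 F [ 0.5 -0.4 -0.5] open 0.0704
n 23201 tilt deg x,y [-0.01  0.06] underside-50mm: -0.35
(38, 70) -0.28
(38, -70) -0.43
(-38, 70) -0.28
(-38, -70) -0.42
dworld [-0.0008  0.0011  0.0017] rv [-0.01  0.17 -0.2 ] tool d [-0.0017 -0.0009 -0.001 ]
[-0.0017, -0.0009, -0.001, -0.01, 0.17, -0.2, -0.65]
```

All four are down. One light confirming press, then retract clear and check.

Call:
{"method": "servo_tool", "body": {
  "rows": [0.002, -0.0005, -0.0005, 0, 0, 0, -0.65, 0.001, 0, 0, 0, 0, 0, -0.65]
}}

```text
time_s: 18.85
tool_pos: [0.4642, -0.1841, 0.0482]
tool_rot: [[0.002, 0.998, -0.058], [-0.004, -0.058, -0.998], [-1.0, 0.003, 0.004]]
wrist_force: [-4.1, 2.6, 8.8]
opening: 0.0704
```

Call:
{"method": "servo_tool", "body": {
  "rows": [-0.015, 0, 0, 0, 0, 0, -0.65, -0.03, 0, 0, 0, 0, 0, -0.65, -0.04, 0, 0, 0, 0, 0, -0.65, -0.04, 0, 0.02, 0, 0, 0, -0.65, -0.03, 0, 0.03, 0, 0, 0, -0.65, 0, 0, 0.04, 0, 0, 0, -0.65, 0, 0, 0, 0, 0, 0, -0.65, 0, 0, 0, 0, 0, 0, -0.65]
}}

```text
time_s: 19.85
tool_pos: [0.4588, -0.2748, 0.2126]
tool_rot: [[0.006, 0.998, -0.056], [-0.006, -0.056, -0.998], [-1.0, 0.007, 0.006]]
wrist_force: [-0.6, 0.1, 0.0]
opening: 0.0701
```

```bash
python3 look.py w15; python3 -c "
from h import *
im,d=get_image('top');o=np.load('pics/top0.npz')['im'];save('top1',im)
df=(abs(im.astype(int)-o).max(2)>60).astype(np.uint8);df=cv2.morphologyEx(df,cv2.MORPH_OPEN,np.ones((3,3)))
n,l,s,c=cv2.connectedComponentsWithStats(df);print(s[1:][s[1:,4]>15])
im,d=get_image('scene');save('scene1',im)
"
```

```text
t 19.85 p [ 0.4588 -0.2748  0.2126] yaw -3.23 F [-0.6  0.1  0. ] open 0.0701
n 14896 tilt deg x,y [-0.02 -0.08] underside-50mm: -0.3
(38, 70) -0.41
(38, -70) -0.22
(-38, 70) -0.38
(-38, -70) -0.19
[[  259   177    70    53  2295]
 [  451   197   189   203 16823]
 [  427   220    67    45  2462]
 [  619   263    21    19   201]
 [  367   274   127   104  4112]
 [  271   336    79    64  2896]
 [   26   350   218    50  4572]
 [   88   364     7    19    90]
 [  337   372    63    28   800]]
```

View pics/w15.png

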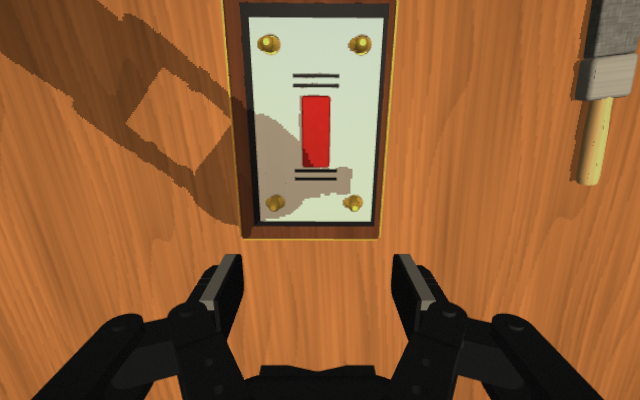

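View pics/top1.png

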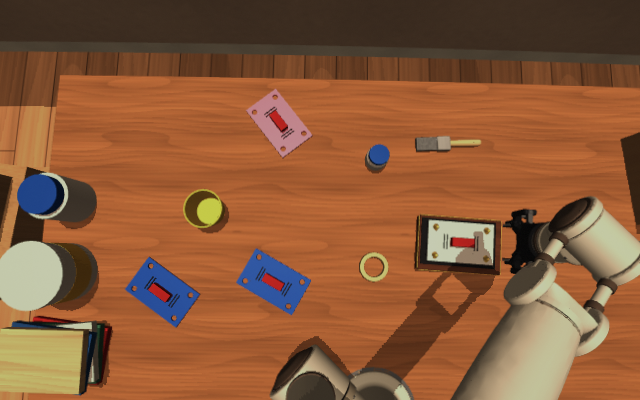

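The cover is home and flat, with the barbs visible above all four holes at (268,44), (359,44), (275,203) and (353,203). In the top view the jar, tape, tub and brush haven't moved. Handing in.

```bash
python3 -c "
from workcell import *
print(hand_in())"
```

```text
the job is handed in; nothing more can be done
None
```

The white cover is seated on all four standoffs and flat. I handed the job in at about 20 s of the 67 s allowed.

- **Placing:** I lifted the cover by its red bar, laid it over the four standoffs bar side up, and let go. It then rested level on the barbs, about 11 mm above the shoulders.
- **Pressing:** I pressed with the spread fingertips, one on each side of the bar, using about 20 N. The −y pair clicked first, then I pressed the +y end until that pair clicked too. The largest tilt I measured was about 4°, under the 7° limit.
- **Last checks:** With the arm clear, the four corners read between −0.2 and −0.4 mm from the shoulder height, within the calibration error, and the tilt was under 0.1°. The barbs show above the plate at all four holes. In the top view the jar, tape, tub and brush are where they started.

No check failed. I saved a last picture from the scene camera but did not look at it.

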